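Find the rattling check-weight case and show it to the record camera

ROBOT

A 6-joint arm with a two-finger parallel gripper is mounted at the origin on the work surface. World frame = base frame: x ahead of the robot, y to its left, z up, the work surface at z = 0. Lengths are in m, angles in rad, forces in N, time in s.
With the tool pointing down it reaches from about 0.275 to 0.75 m from the base axis. Payload 10.2 kg.
Tool frame: the origin (TCP) lies on the centre line of the jaws, within the pads' length; the fingertips stand 22 mm ahead of it and the grasp point (between the pads) lies 3 mm ahead of it; z points along the fingers, y is the direction in which the jaws open and shut (so a half turn about z gives the same grasp; the last joint's range is limited). The gripper opens to 85 mm and grips with 20 to 120 N. Pads are 22 mm wide; open, the fingers measure 114 mm over their backs; the gripper's body (76 mm by 85 mm) begins 54 mm behind the grasp point. The pads swing forward as they close: fully open they stand 13 mm farther back than shut.
Start: joints at [-1.364, 0.313, 1.498, -0, 1.331, -0.223], TCP at [0.219, -0.477, 0.253] pointing down, gripper open.
Joint ranges: [-2.94, 2.94], [-0.97, 2.17], [0.19, 2.56], [-1.23, 4.37], [0.02, 3.11], [-2.88, 2.88]. Speed limits (rad/s): [2.39, 2.39, 3.01, 3.14, 3.14, 3.14].

INTERFACE

Orientations are given as a unit quaternion [x, y, z, w].
In Python, from bench import ctrl gives the robot as it stands.
- The arm moves only by the tool jog_arm, never from a script. Its argument "steps" is a list of rows, each a list of 5 numbers: the shift along the tool's x, y, z as a fraction of full scale, then the turn about the tool's z as a fraction of full scale, then the gripper's target within -1 to 1 (fully open at 1, half-way at 0, shut at -1). A call has exactly 10 rows; each row shifts and turns the commanded pose from where the row before left it, along the tool's axes as they then stand; what a row does not reach is not made up. Full scale, the value 1, is 0.25 m for a shift and 180 degrees for a turn. A row lasts 1/10 s, in which the tool goes at most 50 mm and 8.59 degrees, less where a joint would pass 70% of its speed; a pose out of reach is approached as far as the arm can. A call with a number of a shift or a turn outside -1 to 1 is refused whole. A call with a gripper value outside its range is refused whole. The fingers move at their own pace and stop on an object; the grip force is fixed at half the most. Time passes only in rows, so rows that do not move let the fingers close, or fill a call up. It gives the time, the measured TCP pose, the force and the opening at its end, in the units of the state.
- ctrl.state(): the state, without advancing time (a new reading comes with each control period).
- ctrl.snapshot(name): name is "side" or "top"; returns the picture (420x560x3 uint8, red, green, blue); there is no depth.
- ctrl.camera_params(name): a dict with "K" (3x3 intrinsics, pixels), "position" and "orientation" of the camera in the world. Camera axes: x right, y down, z forward; pixel columns grow to the right and rows downward; lengths in m; the calibration is good to about 2 mm. A picture is of the moment at which its call begins. camera_params takes no time and is no camera call.
- ctrl.sign_off(): hands the job in, once; it reports no verdict.
Trained networks look in the newest picture that a camera, given by its name, has taken for a name from the list of things; names that differ only in an ending like _2 or _b are one class to them, and where a whole thing is asked for, a point or a joint stands for the part that bears it (a point fixed in the world has none). Each returns a list of dicts, best first, with "conf" (0 to 1); they miss things now and then, are a little off and sometimes report something else, mostly with a low value. They report only what shows in the picture. A call takes as long as a camera call. They do not tell look-alikes from the thing itself.
- ctrl.search_frame(camera, thing): "extent" ([left, top, right, bottom] in pixels, round what is visible of it).
- ctrl.outline_of(camera, thing): "region" (420x560 bool, what is visible of it) and "extent" ([left, top, right, bottom] in pixels, round what is visible of it).
The state is a dict: "time": time; "q": joint angles; "joint_vel": joint speeds; "effort": joint torques, N m; "tool_pos": TCP position; "tool_rot": TCP orientation; "force": force on the tool from outside, world axes, zero at the start; "moment": the same for the moment, N m; "finger_gap": finger opening in m.
Only numpy, scipy, OpenCV 4.12 (cv2) and the standard library are available. Lean on these libraries where they do the work, as an engineer would, in place of code of your own. Each camera call takes 0.05 s, during which the arm holds its last target.

TASK

Three sealed cases with check weights for the balance are back from calibration, and in one of them the weight has come off its seat. Lift the cases and shake them end to end to find the one that rattles; stand the two sound ones upright in the steel tray and leave everything else alone. Finish holding the rattling case still in front of the record camera for its photo: level and centred on the lens, latch end squarely towards it and about 10 cm from it; do not put it down, the program ends while the gripper is holding it.

Things in the scene. Friction and masses are not known exactly. Their poses are not given: they have to be found in the camera images.
- case_a_mid (a point): Centre (half-way up) of one of three sealed cases, alike outside: black, blue lid, 84 long (x) x 60 wide (y) x 52 mm high, 0.3 to 0.4 kg. +x: latch end (latch, two red seals, lid label on that half); z up. Grasp across the 60 mm. Any one may rattle: inside it the hidden 200 g weight slides 16 mm each way from the middle (0.06 N m end to end) when jerked over 2 m/s2 or tipped over 10 deg. Sound ones stay dead.
- case_b_mid (a point): Centre (half-way up) of one of three sealed cases, alike outside: black, blue lid, 84 long (x) x 60 wide (y) x 52 mm high, 0.3 to 0.4 kg. +x: latch end (latch, two red seals, lid label on that half); z up. Grasp across the 60 mm. Any one may rattle: inside it the hidden 200 g weight slides 16 mm each way from the middle (0.06 N m end to end) when jerked over 2 m/s2 or tipped over 10 deg. Sound ones stay dead.
- case_c_mid (a point): Centre (half-way up) of one of three sealed cases, alike outside: black, blue lid, 84 long (x) x 60 wide (y) x 52 mm high, 0.3 to 0.4 kg. +x: latch end (latch, two red seals, lid label on that half); z up. Grasp across the 60 mm. Any one may rattle: inside it the hidden 200 g weight slides 16 mm each way from the middle (0.06 N m end to end) when jerked over 2 m/s2 or tipped over 10 deg. Sound ones stay dead.
- tray_floor (a point): Middle of the inner floor of the shallow fixed steel tray, 5 mm above the bench; inside 142 (x) x 302 mm (y), rim 18 mm above the bench, dark rubber liner. Two cases fit side by side along y, about 70 mm either side of the middle, lengthwise along x.
- lens (a point): Middle of the front of the lens of the record camera (white box with black lens on a fixed stand), 170 mm above the bench. Its -x axis is the way the lens looks (towards the robot), z up. The camera body is 56 mm wide, its top 28 mm above the lens axis; the foot reaches 21 mm less far towards the robot than the lens.
- bowl: Bystander: green plastic bowl, 110 mm across, 50 mm high, origin at the middle of its underside.
- beaker: Bystander: glass beaker, 52 mm across, 70 mm high, origin at the middle of its underside.
- forceps: Bystander: steel weight forceps lying on the bench, 130 mm long along x, 10 mm high, origin at the middle of its underside.
Not all that is in view belongs to the job. What is shaped like the part that bears case_a_mid but turquoise is not meant.

How it is judged:
On the way, in this order (a step that is already met when the one before it is completed fails the run):
1. the case with the loose weight is held clear of the bench and shaken: its weight knocks towards the hinge end (((distance between weight and case_a_mid below 0.045 m and height (world z) of case_a_mid above 0.05 m and contact force between case_a and the fingers above 0.5 N and x of weight in the frame of case_a_mid below -0.008 m) or (distance between weight and case_b_mid below 0.045 m and height (world z) of case_b_mid above 0.05 m and contact force between case_b and the fingers above 0.5 N and x of weight in the frame of case_b_mid below -0.008 m) or (distance between weight and case_c_mid below 0.045 m and height (world z) of case_c_mid above 0.05 m and contact force between case_c and the fingers above 0.5 N and x of weight in the frame of case_c_mid below -0.008 m))).
2. and then towards the latch end, still in the gripper (((distance between weight and case_a_mid below 0.045 m and height (world z) of case_a_mid above 0.05 m and contact force between case_a and the fingers above 0.5 N and x of weight in the frame of case_a_mid above 0.008 m) or (distance between weight and case_b_mid below 0.045 m and height (world z) of case_b_mid above 0.05 m and contact force between case_b and the fingers above 0.5 N and x of weight in the frame of case_b_mid above 0.008 m) or (distance between weight and case_c_mid below 0.045 m and height (world z) of case_c_mid above 0.05 m and contact force between case_c and the fingers above 0.5 N and x of weight in the frame of case_c_mid above 0.008 m))).
At the end, for the whole second after the job is handed in: Both sound cases let go, standing level on the tray floor. The rattling case held still in the fingers, touching nothing else, level within 10 deg, latch end towards the lens within 12 deg and 65 to 140 mm from it, its centre within 30 mm of the lens axis sideways and in height (((distance between weight and case_a_mid below 0.045 m and (x of lens in the frame of case_a_mid between 0.107 and 0.182 m and y of lens in the frame of case_a_mid between -0.03 and 0.03 m and z of lens in the frame of case_a_mid between -0.03 and 0.03 m and angle between the x axis of case_a_mid and the x axis of lens, either way round below 0.21 rad and angle between case_a_mid's own z axis and vertical below 0.17 rad and contact force between case_a and the fingers above 1 N and contact force between case_a and camera below 0.1 N and linear speed of case_a below 0.03 m/s and angular speed of case_a below 0.2 rad/s) and (x of case_b_mid in the frame of tray_floor between -0.055 and 0.055 m and y of case_b_mid in the frame of tray_floor between -0.13 and 0.13 m and z of case_b_mid in the frame of tray_floor between 0.02 and 0.032 m and angle between case_b_mid's own z axis and vertical below 0.12 rad and linear speed of case_b below 0.03 m/s) and (x of case_c_mid in the frame of tray_floor between -0.055 and 0.055 m and y of case_c_mid in the frame of tray_floor between -0.13 and 0.13 m and z of case_c_mid in the frame of tray_floor between 0.02 and 0.032 m and angle between case_c_mid's own z axis and vertical below 0.12 rad and linear speed of case_c below 0.03 m/s)) or (distance between weight and case_b_mid below 0.045 m and (x of lens in the frame of case_b_mid between 0.107 and 0.182 m and y of lens in the frame of case_b_mid between -0.03 and 0.03 m and z of lens in the frame of case_b_mid between -0.03 and 0.03 m and angle between the x axis of case_b_mid and the x axis of lens, either way round below 0.21 rad and angle between case_b_mid's own z axis and vertical below 0.17 rad and contact force between case_b and the fingers above 1 N and contact force between case_b and camera below 0.1 N and linear speed of case_b below 0.03 m/s and angular speed of case_b below 0.2 rad/s) and (x of case_a_mid in the frame of tray_floor between -0.055 and 0.055 m and y of case_a_mid in the frame of tray_floor between -0.13 and 0.13 m and z of case_a_mid in the frame of tray_floor between 0.02 and 0.032 m and angle between case_a_mid's own z axis and vertical below 0.12 rad and linear speed of case_a below 0.03 m/s) and (x of case_c_mid in the frame of tray_floor between -0.055 and 0.055 m and y of case_c_mid in the frame of tray_floor between -0.13 and 0.13 m and z of case_c_mid in the frame of tray_floor between 0.02 and 0.032 m and angle between case_c_mid's own z axis and vertical below 0.12 rad and linear speed of case_c below 0.03 m/s)) or (distance between weight and case_c_mid below 0.045 m and (x of lens in the frame of case_c_mid between 0.107 and 0.182 m and y of lens in the frame of case_c_mid between -0.03 and 0.03 m and z of lens in the frame of case_c_mid between -0.03 and 0.03 m and angle between the x axis of case_c_mid and the x axis of lens, either way round below 0.21 rad and angle between case_c_mid's own z axis and vertical below 0.17 rad and contact force between case_c and the fingers above 1 N and contact force between case_c and camera below 0.1 N and linear speed of case_c below 0.03 m/s and angular speed of case_c below 0.2 rad/s) and (x of case_a_mid in the frame of tray_floor between -0.055 and 0.055 m and y of case_a_mid in the frame of tray_floor between -0.13 and 0.13 m and z of case_a_mid in the frame of tray_floor between 0.02 and 0.032 m and angle between case_a_mid's own z axis and vertical below 0.12 rad and linear speed of case_a below 0.03 m/s) and (x of case_b_mid in the frame of tray_floor between -0.055 and 0.055 m and y of case_b_mid in the frame of tray_floor between -0.13 and 0.13 m and z of case_b_mid in the frame of tray_floor between 0.02 and 0.032 m and angle between case_b_mid's own z axis and vertical below 0.12 rad and linear speed of case_b below 0.03 m/s)))); the arm keeps its last pose, push and grip.
It fails at once if a bystander (bowl, beaker or forceps) is shifted by more than 30 mm (distance of any of bowl, beaker, forceps from where it was at the start of the episode above 0.03 m).
It fails at once if the record camera is bumped (contact force between camera and anything else above 3 N).
It also fails if it takes over 72 s, if anything falls off the work surface, if the arm or the gripper's body presses on something with over 40 N, if the wrist force passes 120 N, or if a joint passes its speed limit or range.

## Working session

There is one attempt and no reset: what is moved stays moved. The work goes in short steps, Python scripts to look and compute and a tool call to move; the robot and the scene stay as the last step left them, time stands still between calls to the robot, and variables do not carry over. Pictures are saved under pics/ and viewed, and the job is handed in when it is done.

Besides the shell and the picture viewer there is one more tool, called after ">>>" in YAML: its name, and indented under it one key for each argument. jog_arm: Moves the arm, as the interface text tells. Shift numbers are shares of 0.25 m and turn numbers shares of 180 degrees, none past 1 either way. Its arguments: {"type":"object","properties":{"steps":{"type":"array","items":{"type":"array","items":{"type":"number"}}}},"required":["steps"]}

```bash
ls; mkdir -p pics; python3 - <<'E'
from bench import ctrl
import cv2
print(ctrl.state())
for n in("top","side"):
    im=ctrl.snapshot(n); cv2.imwrite(f"pics/{n}0.png",im[:,:,::-1]); p=ctrl.camera_params(n); print(n,p)
E
```

```text
pics
{'time': 0.0, 'q': array([-1.36438965e+00,  3.13467253e-01,  1.49846799e+00, -8.13165069e-06,
        1.33103470e+00, -2.23396653e-01]), 'joint_vel': array([ 0.00058638, -0.00155303, -0.00095566, -0.0003719 , -0.00106846,
       -0.00043439]), 'effort': array([-3.56035940e-03, -4.12275660e+01, -2.59746069e+01, -3.45626195e-04,
        4.23746940e-03,  4.87172457e-06]), 'tool_pos': array([ 0.21870008, -0.47700658,  0.25271461]), 'tool_rot': array([ 9.76996931e-01,  2.13252249e-01,  1.90124217e-06, -6.88652799e-04]), 'force': array([-0.19933764,  0.90049443,  0.58979938]), 'moment': array([-0.0273699 , -0.0106539 ,  0.04097437]), 'finger_gap': 0.08542350181809666}
top {'K': array([[457.2286473 ,   0.        , 279.09400623],
       [  0.        , 457.2286473 , 208.28004491],
       [  0.        ,   0.        ,   1.        ]]), 'position': array([ 0.41664362, -0.0469569 ,  1.11820622]), 'orientation': array([ 0.71097572, -0.69960138,  0.05829943, -0.04089769])}
side {'K': array([[410.16680314,   0.        , 273.08432155],
       [  0.        , 410.16680314, 207.72506928],
       [  0.        ,   0.        ,   1.        ]]), 'position': array([0.18897279, 0.52083893, 0.95235939]), 'orientation': array([-0.26278153,  0.90176772, -0.33220499,  0.0860273 ])}
```

View pics/top0.png

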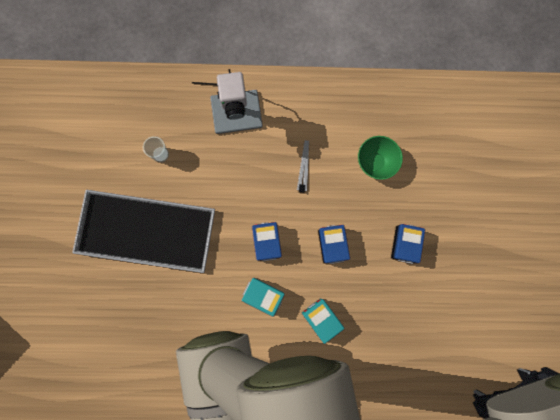

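View pics/side0.png

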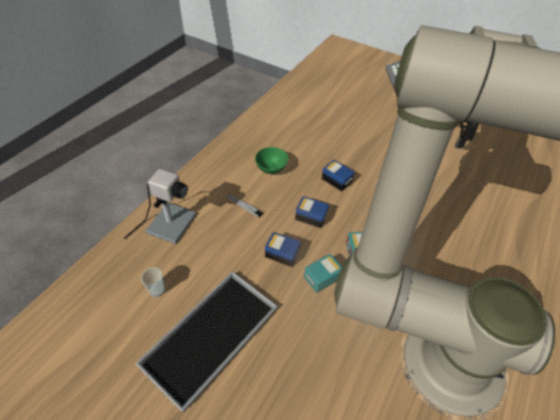

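Candidates for a case: blue ones at (267,241), (334,244) and (408,243). The turquoise look-alikes at (263,297) and (323,321) are excluded by colour. Next I check this in a close crop.

```bash
python3 - <<'E'
import cv2
im=cv2.imread("pics/top0.png")
c=im[205:280,230:440]; c=cv2.resize(c,None,fx=3.8,fy=3.8,interpolation=cv2.INTER_CUBIC); cv2.imwrite("pics/crop1.png",c)
c=im[60:145,180:290]; c=cv2.resize(c,None,fx=6,fy=6,interpolation=cv2.INTER_CUBIC); cv2.imwrite("pics/crop2.png",c)
E
```

```text
(no output)
```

View pics/crop1.png

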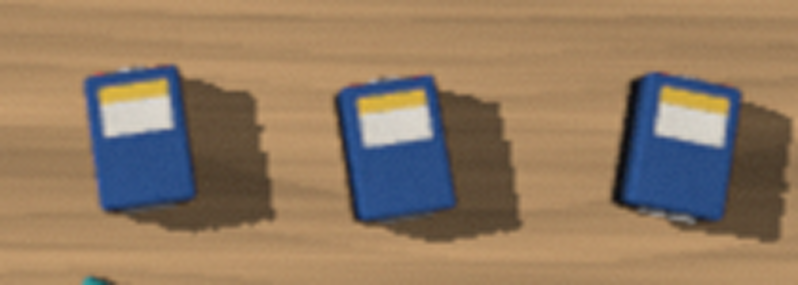

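View pics/crop2.png

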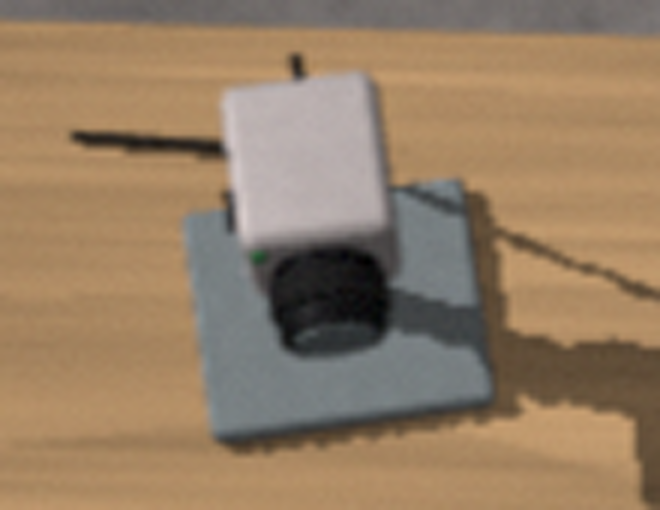

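The crop shows three blue-lidded cases with labels on the far half, so latch ends point to +x. The camera's lens front is at about (235,116). Now I compute the poses.

```bash
cat > h.py <<'E'
from bench import ctrl
import cv2,numpy as np
from scipy.spatial.transform import Rotation as R
def cam(n):
    p=ctrl.camera_params(n); return p["K"],R.from_quat(p["orientation"]).as_matrix(),p["position"]
def back(n,uv,z):
    K,Rm,t=cam(n); uv=np.atleast_2d(np.array(uv,float))
    d=(Rm@np.linalg.inv(K)@np.c_[uv,np.ones(len(uv))].T).T
    return t+d*((z-t[2])/d[:,2])[:,None]
def proj(n,P):
    K,Rm,t=cam(n); q=(K@Rm.T@(np.atleast_2d(P)-t).T).T; return q[:,:2]/q[:,2:]
def ray(n,uv):
    K,Rm,t=cam(n); d=Rm@np.linalg.inv(K)@np.r_[uv,1]; return t,d/np.linalg.norm(d)
def tri(uv1,uv2):
    a,d=ray("top",uv1);b,e=ray("side",uv2)
    A=np.c_[d,-e]; s=np.linalg.lstsq(A,b-a,rcond=None)[0]; p,q=a+d*s[0],b+e*s[1]
    return (p+q)/2,np.linalg.norm(p-q)
def lids(im,z=.052,n="top"):
    hsv=cv2.cvtColor(im,cv2.COLOR_RGB2HSV)
    m=cv2.inRange(hsv,(105,120,60),(125,255,255)); out=[]
    m=cv2.morphologyEx(m,cv2.MORPH_CLOSE,np.ones((3,3)))
    cs,_=cv2.findContours(m,cv2.RETR_EXTERNAL,cv2.CHAIN_APPROX_NONE)
    for c in cs:
        if cv2.contourArea(c)<250: continue
        w=back(n,cv2.convexHull(c)[:,0],z)[:,:2]
        (cx,cy),(a,b),ang=cv2.minAreaRect((w*1000).astype(np.float32))
        if a<b: a,b,ang=b,a,ang+90
        ang=(ang+90)%180-90
        out.append((cx,cy,a,b,ang,c[:,0].mean(0)))
    return out
E
python3 - <<'E'
from h import *
import cv2
im=cv2.imread("pics/top0.png")[:,:,::-1].copy()
np.set_printoptions(precision=4,suppress=True)
for l in lids(im): print(l)
print("tray corners",back("top",[(88,192),(214,209),(205,270),(75,252)],.018))
print("lens top-only z=.17",back("top",(235.3,115.8),.17))
# foot edges, camera body top
print("body top",back("top",[(180+228/6,60+92/6),(180+370/6,60+75/6),(180+386/6,60+222/6),(180+243/6,60+238/6)],.198))
print("foot front",back("top",[(180+215/6,60+435/6),(180+490/6,60+402/6),(180+187/6,60+215/6),(180+460/6,60+182/6)],.01))
for n in("top","side"):
  for t in("lens","bowl","beaker","forceps","tray_floor","case_a_mid"):
    print(n,t,[(np.round(d["extent"]),round(d["conf"],2)) for d in ctrl.search_frame(n,t)])
s=cv2.imread("pics/side0.png")[150:250,120:220]; cv2.imwrite("pics/crop3.png",cv2.resize(s,None,fx=6,fy=6,interpolation=cv2.INTER_CUBIC))
E
```

```text
(490.8302307128906, -377.831787109375, 82.11355590820312, 62.6631965637207, -10.387779235839844, array([408.8036, 243.3482]))
(486.3698425292969, -201.0164031982422, 81.639404296875, 60.83609390258789, 9.115513801574707, array([333.8214, 243.8393]))
(490.21124267578125, -43.88407516479492, 81.49298858642578, 56.92856216430664, 9.155468940734863, array([266.3514, 241.1441]))
tray corners [[0.6038 0.3895 0.018 ]
 [0.5678 0.0846 0.018 ]
 [0.4212 0.1009 0.018 ]
 [0.459  0.4096 0.018 ]]
lens top-only z=.17 [[0.7501 0.0277 0.17  ]]
body top [[0.8282 0.0644 0.198 ]
 [0.8358 0.0147 0.198 ]
 [0.7817 0.0077 0.198 ]
 [0.7746 0.0574 0.198 ]]
foot front [[ 0.7618  0.0876  0.01  ]
 [ 0.7787 -0.0265  0.01  ]
 [ 0.8573  0.1026  0.01  ]
 [ 0.8748 -0.0119  0.01  ]]
top lens [(array([192.,  70., 263., 132.]), 0.95)]
top bowl [(array([358., 135., 398., 180.]), 0.88)]
top beaker [(array([145., 132., 167., 162.]), 0.86)]
top forceps [(array([298., 141., 310., 191.]), 0.74), (array([358., 136., 402., 181.]), 0.25)]
top tray_floor [(array([ 72., 188., 215., 270.]), 0.85)]
top case_a_mid [(array([243., 279., 281., 315.]), 0.89), (array([302., 300., 346., 342.]), 0.81), (array([252., 221., 278., 261.]), 0.77)]
side lens [(array([126., 169., 196., 244.]), 0.59)]
side bowl [(array([257., 146., 290., 173.]), 0.67)]
side beaker [(array([144., 270., 167., 297.]), 0.8)]
side forceps [(array([228., 197., 264., 217.]), 0.64)]
side tray_floor [(array([138., 271., 278., 410.]), 0.88), (array([296., 196., 327., 227.]), 0.36)]
side case_a_mid [(array([300., 252., 342., 294.]), 0.85), (array([262., 232., 301., 264.]), 0.67), (array([347., 231., 361., 255.]), 0.63)]
```

View pics/crop3.png

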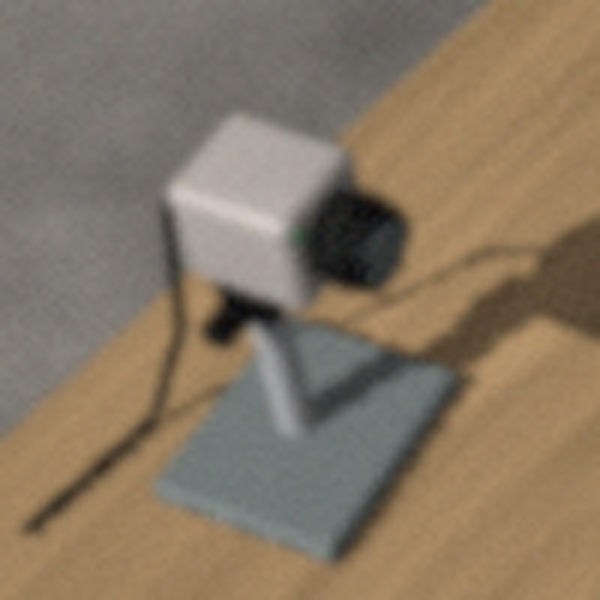

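```bash
cat >> h.py <<'E'
def plan(wps,g=None):
    """wps: list of (x,y,z,yawdeg,nrows,grip); prints rows from measured pose"""
    s=ctrl.state(); p=s["tool_pos"].copy(); Rm=R.from_quat(s["tool_rot"]).as_matrix()
    yaw=np.degrees(np.arctan2(Rm[1,0],Rm[0,0]))
    print("t %.2f pos %s yaw %.2f tilt %.2f gap %.4f"%(s["time"],np.round(p,4),yaw,np.degrees(np.arccos(-Rm[2,2])),s["finger_gap"]))
    rows=[]
    for x,y,z,yw,n,gr in wps:
        T=np.array([x,y,z]);
        p0=p.copy(); y0=yaw; dy=(yw-y0+180)%360-180
        for i in range(n):
            c=np.radians(yaw); ax=np.array([[np.cos(c),np.sin(c),0],[np.sin(c),-np.cos(c),0],[0,0,-1]])
            d=p0+(T-p0)*(i+1)/n-p
            r=np.round(ax@d/.25,3); t=round(-dy/n/180,4)
            p=p+ax.T@r*.25; yaw-=t*180
            rows.append([*map(float,r+0.0),t,gr])
    for i in range(0,len(rows),10):
        print("["+",".join("["+",".join("%g"%v for v in r)+"]" for r in rows[i:i+10])+"]")
    print("rows",len(rows))
def rd():
    s=ctrl.state(); Rm=R.from_quat(s["tool_rot"])
    print("t %.2f pos %s yaw %.2f gap %.4f F %s M %s Mtool %s"%(s["time"],np.round(s["tool_pos"],4),np.degrees(np.arctan2(*Rm.as_matrix()[[1,0],0])),s["finger_gap"],np.round(s["force"],2),np.round(s["moment"],3),np.round(Rm.inv().apply(s["moment"]),3)))
E
python3 -c "
from h import *
plan([(.491,-.378,.12,-10.4,10,1),(.491,-.378,.03,-10.4,4,1)])"
```

```text
t 0.70 pos [ 0.2188 -0.4773  0.2533] yaw 24.63 tilt 0.00 gap 0.0854
[[0.116,0.009,0.053,0.0195,1],[0.115,0.003,0.054,0.0195,1],[0.116,-0.005,0.053,0.0195,1],[0.115,-0.012,0.053,0.0195,1],[0.115,-0.019,0.054,0.0195,1],[0.113,-0.026,0.053,0.0195,1],[0.111,-0.033,0.053,0.0195,1],[0.109,-0.04,0.054,0.0195,1],[0.106,-0.046,0.053,0.0195,1],[0.103,-0.053,0.053,0.0195,1]]
[[0,0,0.09,-0.0001,1],[0,0,0.09,-0.0001,1],[0,0,0.09,-0.0001,1],[0,0,0.09,-0.0001,1]]
rows 14
```

>>> jog_arm:
  steps:
    - [0.116,0.009,0.053,0.0195,1]
    - [0.115,0.003,0.054,0.0195,1]
    - [0.116,-0.005,0.053,0.0195,1]
    - [0.115,-0.012,0.053,0.0195,1]
    - [0.115,-0.019,0.054,0.0195,1]
    - [0.113,-0.026,0.053,0.0195,1]
    - [0.111,-0.033,0.053,0.0195,1]
    - [0.109,-0.04,0.054,0.0195,1]
    - [0.106,-0.046,0.053,0.0195,1]
    - [0.103,-0.053,0.053,0.0195,1]

```text
time: 1.7
tool_pos: [0.492, -0.3774, 0.1195]
tool_rot: [0.996, -0.093, -0.0, 0.0]
force: [-0.1, -0.8, -0.1]
finger_gap: 0.0857
```

>>> jog_arm:
  steps:
    - [0,0,0.09,0,1]
    - [0,0,0.09,0,1]
    - [0,0,0.09,0,1]
    - [0,0,0.088,0,1]
    - [0,0,0,0,-1]
    - [0,0,0,0,-1]
    - [0,0,0,0,-1]
    - [0,0,0,0,-1]
    - [0,0,0,0,-1]
    - [0,0,0,0,-1]

```text
time: 2.7
tool_pos: [0.491, -0.3779, 0.0309]
tool_rot: [0.996, -0.091, 0.0, 0.0]
force: [-0.7, 0.4, -4.0]
finger_gap: 0.066
```

```bash
python3 -c "
from h import *
rd()
for n in('top','side'): cv2.imwrite('pics/%s1.png'%n,ctrl.snapshot(n)[:,:,::-1])"
```

```text
t 2.70 pos [ 0.491  -0.3779  0.0309] yaw -10.47 gap 0.0660 F [-0.68  0.37 -3.97] M [-0.002  0.019  0.003] Mtool [-0.005 -0.019 -0.003]
```

View pics/top1.png

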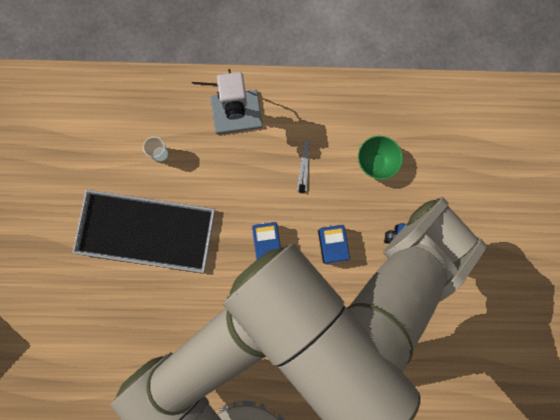

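The gripper is over the right case at (405,232) and the fingers are still closing.

>>> jog_arm:
  steps:
    - [0,0,0,0,-1]
    - [0,0,0,0,-1]
    - [0,0,0,0,-1]
    - [0,0,-0.08,0,-1]
    - [0,0,-0.1,0,-1]
    - [0,0,-0.1,0,-1]
    - [0,0,-0.08,0,-1]
    - [0,0,0,0,-1]
    - [0,0,0,0,-1]
    - [0,0,0,0,-1]

```text
time: 3.8
tool_pos: [0.4904, -0.3774, 0.1189]
tool_rot: [0.996, -0.091, -0.001, -0.001]
force: [0.6, -0.5, -3.6]
finger_gap: 0.0658
```

```bash
python3 -c "
from h import *
rd()"
```

```text
t 3.80 pos [ 0.4904 -0.3774  0.1189] yaw -10.48 gap 0.0658 F [ 0.63 -0.53 -3.55] M [-0.004 -0.065  0.041] Mtool [ 0.008  0.065 -0.041]
```

>>> jog_arm:
  steps:
    - [0.18,0,0,0,-1]
    - [0.18,0,0,0,-1]
    - [0,0,0,0,-1]
    - [0,0,0,0,-1]
    - [0,0,0,0,-1]
    - [0,0,0,0,-1]
    - [0,0,0,0,-1]
    - [0,0,0,0,-1]
    - [0,0,0,0,-1]
    - [0,0,0,0,-1]

```text
time: 4.8
tool_pos: [0.5793, -0.3943, 0.1206]
tool_rot: [0.996, -0.091, 0.0, 0.0]
force: [-0.3, -0.1, -3.7]
finger_gap: 0.0657
```

```bash
python3 -c "
from h import *
rd()"
```

```text
t 4.80 pos [ 0.5793 -0.3943  0.1206] yaw -10.48 gap 0.0657 F [-0.34 -0.07 -3.7 ] M [ 0.047 -0.028 -0.009] Mtool [0.051 0.019 0.009]
```

>>> jog_arm:
  steps:
    - [-0.18,0,0,0,-1]
    - [-0.18,0,0,0,-1]
    - [0,0,0,0,-1]
    - [0,0,0,0,-1]
    - [0,0,0,0,-1]
    - [0,0,0,0,-1]
    - [0,0,0,0,-1]
    - [0,0,0,0,-1]
    - [0,0,0,0,-1]
    - [0,0,0,0,-1]

```text
time: 5.8
tool_pos: [0.491, -0.3779, 0.1205]
tool_rot: [0.996, -0.091, -0.0, 0.0]
force: [-0.1, -0.2, -2.2]
finger_gap: 0.0659
```

```bash
python3 -c "
from h import *
rd()
for n in('top','side'): cv2.imwrite('pics/%s2.png'%n,ctrl.snapshot(n)[:,:,::-1])
rd()"
```

```text
t 5.80 pos [ 0.491  -0.3779  0.1205] yaw -10.47 gap 0.0659 F [-0.14 -0.19 -2.2 ] M [-0.022  0.032  0.005] Mtool [-0.028 -0.028 -0.005]
t 5.90 pos [ 0.4909 -0.3779  0.1205] yaw -10.47 gap 0.0661 F [ 0.89 -0.74 -4.08] M [-0.016 -0.013  0.007] Mtool [-0.014  0.016 -0.007]
```

View pics/side2.png

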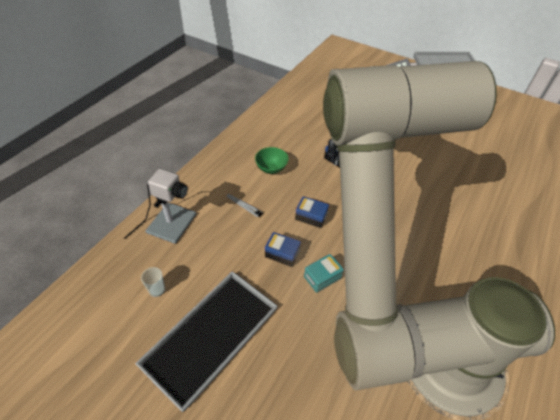

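The side view shows the case held at (335,153), clear of the bench. Moment noise (about 0.03 N m) is close to the signal, so I need averages. Each camera call gives a fresh reading.

```bash
cat >> h.py <<'E'
def avg(n=10):
    M=[];E=[];F=[]
    for i in range(n):
        ctrl.snapshot("side"); s=ctrl.state(); Rm=R.from_quat(s["tool_rot"])
        M.append(Rm.inv().apply(s["moment"])); E.append(s["effort"]); F.append(Rm.inv().apply(s["force"]))
    np.set_printoptions(precision=4,suppress=True)
    for k,v in(("Mtool",M),("Eff",E),("Ftool",F)):
        v=np.array(v); print(k,v.mean(0),"sd",v.std(0))
    rd()
E
python3 -c "
from h import *
avg(10)"
```

```text
Mtool [-0.0041 -0.0109 -0.0009] sd [0.0232 0.0333 0.0279]
Eff [  0.0058 -55.5599 -25.0868   0.0041  -0.0051   0.    ] sd [0.0066 0.0103 0.0017 0.0003 0.0001 0.    ]
Ftool [ 0.3909 -0.0443  3.3307] sd [0.3962 0.4656 0.5847]
t 6.40 pos [ 0.4909 -0.3779  0.1206] yaw -10.47 gap 0.0660 F [-0.27 -0.36 -3.17] M [-0.002 -0.009  0.036] Mtool [-0.     0.009 -0.036]
```

>>> jog_arm:
  steps:
    - [0.18,0,0,0,-1]
    - [0.18,0,0,0,-1]
    - [0,0,0,0,-1]
    - [0,0,0,0,-1]
    - [0,0,0,0,-1]
    - [0,0,0,0,-1]
    - [0,0,0,0,-1]
    - [0,0,0,0,-1]
    - [0,0,0,0,-1]
    - [0,0,0,0,-1]

```text
time: 7.4
tool_pos: [0.5793, -0.3943, 0.1206]
tool_rot: [0.996, -0.091, 0.0, -0.0]
force: [-0.2, 0.8, -3.7]
finger_gap: 0.066
```

```bash
python3 -c "
from h import *
avg(10)"
```

```text
Mtool [ 0.005  -0.0159  0.0134] sd [0.0318 0.0236 0.0279]
Eff [ -0.0131 -64.1081 -26.8935   0.0047  -0.0074  -0.0001] sd [0.0132 0.0265 0.0008 0.0005 0.0001 0.0001]
Ftool [-0.1967 -0.0288  3.612 ] sd [0.3781 0.4381 0.6197]
t 7.90 pos [ 0.5794 -0.3943  0.1205] yaw -10.47 gap 0.0660 F [ 0.3   0.   -3.02] M [ 0.065 -0.019 -0.01 ] Mtool [0.068 0.007 0.01 ]
```

The joint-5 effort is far cleaner (sd 0.0001). It changes by only 0.002 N m end to end, where about 0.056 is expected from a loose weight. The moment agrees, with a difference of −0.005. Case C (right one) is sound, so it goes in the tray's far-left slot.

```bash
python3 -c "
from h import *
print(back('top',[(380,158),(304,166),(155,153)],.02))
plan([(.50,-.36,.145,-10.4,2,-1),(.521,.3156,.145,-6.5,17,-1),(.521,.3156,.145,-6.5,1,-1),(.521,.3156,.037,-6.5,6,-1)])"
```

```text
[[ 0.70247085 -0.32134147  0.02      ]
 [ 0.67832447 -0.13276454  0.02      ]
 [ 0.70346812  0.23323705  0.02      ]]
t 7.90 pos [ 0.5794 -0.3943  0.1205] yaw -10.47 tilt 0.00 gap 0.0660
[[-0.169,-0.039,-0.049,-0.0002,-1],[-0.168,-0.038,-0.049,-0.0002,-1],[-0.024,-0.157,0,-0.0013,-1],[-0.023,-0.158,0,-0.0013,-1],[-0.023,-0.157,0,-0.0013,-1],[-0.022,-0.158,0,-0.0013,-1],[-0.021,-0.157,0,-0.0013,-1],[-0.02,-0.158,0,-0.0013,-1],[-0.02,-0.158,0,-0.0013,-1],[-0.02,-0.158,0,-0.0013,-1]]
[[-0.019,-0.158,0,-0.0013,-1],[-0.018,-0.158,0,-0.0013,-1],[-0.017,-0.158,0,-0.0013,-1],[-0.017,-0.158,0,-0.0013,-1],[-0.016,-0.158,0,-0.0013,-1],[-0.015,-0.158,0,-0.0013,-1],[-0.015,-0.159,0,-0.0013,-1],[-0.014,-0.158,0,-0.0013,-1],[-0.014,-0.159,0,-0.0013,-1],[0,0,0,0.0004,-1]]
[[0,0,0.072,0,-1],[0,0,0.072,0,-1],[0,0,0.072,0,-1],[0,0,0.072,0,-1],[0,0,0.072,0,-1],[0,0,0.072,0,-1]]
rows 26
```

>>> jog_arm:
  steps:
    - [-0.169,-0.039,-0.049,0,-1]
    - [-0.168,-0.038,-0.049,0,-1]
    - [-0.024,-0.157,0,-0.0013,-1]
    - [-0.023,-0.158,0,-0.0013,-1]
    - [-0.023,-0.157,0,-0.0013,-1]
    - [-0.022,-0.158,0,-0.0013,-1]
    - [-0.021,-0.157,0,-0.0013,-1]
    - [-0.02,-0.158,0,-0.0013,-1]
    - [-0.02,-0.158,0,-0.0013,-1]
    - [-0.02,-0.158,0,-0.0013,-1]

```text
time: 8.9
tool_pos: [0.5103, -0.0404, 0.1454]
tool_rot: [0.997, -0.075, 0.0, 0.0]
force: [0.6, -0.2, -3.7]
finger_gap: 0.066
```

>>> jog_arm:
  steps:
    - [-0.019,-0.158,0,-0.0013,-1]
    - [-0.018,-0.158,0,-0.0013,-1]
    - [-0.017,-0.158,0,-0.0013,-1]
    - [-0.017,-0.158,0,-0.0013,-1]
    - [-0.016,-0.158,0,-0.0013,-1]
    - [-0.015,-0.158,0,-0.0013,-1]
    - [-0.015,-0.159,0,-0.0013,-1]
    - [-0.014,-0.158,0,-0.0013,-1]
    - [-0.014,-0.159,0,-0.0013,-1]
    - [0,0,0,0,-1]

```text
time: 9.9
tool_pos: [0.5211, 0.3198, 0.145]
tool_rot: [0.999, -0.054, 0.0, -0.001]
force: [-0.0, 0.2, -3.9]
finger_gap: 0.0658
```

```bash
python3 -c "
from h import *
plan([(.521,.3156,.037,-6.5,5,-1)])
for n in('top','side'): cv2.imwrite('pics/%s3.png'%n,ctrl.snapshot(n)[:,:,::-1])"
```

```text
t 9.90 pos [0.5211 0.3198 0.145 ] yaw -6.24 tilt 0.10 gap 0.0658
[[0,0.003,0.086,0.0003,-1],[0.001,0.004,0.087,0.0003,-1],[0,0.003,0.086,0.0003,-1],[0,0.003,0.087,0.0003,-1],[0,0.004,0.086,0.0003,-1]]
rows 5
```

View pics/side3.png

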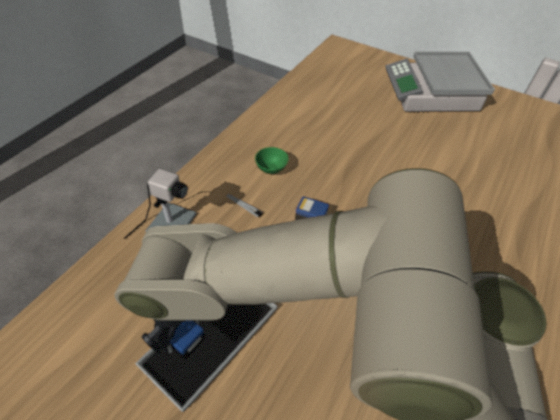

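Case C hangs over the left end of the tray at (185,338). Lowering.

>>> jog_arm:
  steps:
    - [0,0,0.086,0,-1]
    - [0,0,0.086,0,-1]
    - [0,0,0.086,0,-1]
    - [0,0,0.086,0,-1]
    - [0,0,0.068,0,-1]
    - [0,0,0.02,0,-1]
    - [0,0,0,0,-1]
    - [0,0,0,0,1]
    - [0,0,0,0,1]
    - [0,0,0,0,1]

```text
time: 11.0
tool_pos: [0.5225, 0.3159, 0.0382]
tool_rot: [0.998, -0.057, 0.001, -0.0]
force: [-0.1, 0.6, 0.3]
finger_gap: 0.0858
```

>>> jog_arm:
  steps:
    - [0,0,0,0,1]
    - [0,0,0,0,1]
    - [0,0,-0.08,0,1]
    - [0,0,-0.12,0,1]
    - [0,0,-0.12,0,1]
    - [0,0,-0.12,0,1]
    - [0,0.1,0,0,1]
    - [0,0.18,0,0,1]
    - [0,0.18,0,0,1]
    - [0,0.18,0,0,1]

```text
time: 12.0
tool_pos: [0.5033, 0.1553, 0.1472]
tool_rot: [0.998, -0.056, 0.0, -0.0]
force: [0.7, -0.5, 0.0]
finger_gap: 0.0854
```

```bash
python3 -c "
from h import *
plan([(.486,-.201,.145,9.1,10,1)])
for n in('top','side'): cv2.imwrite('pics/%s4.png'%n,ctrl.snapshot(n)[:,:,::-1])
for l in lids(ctrl.snapshot('top'),.057): print(l)"
```

```text
t 12.00 pos [0.5033 0.1553 0.1472] yaw -6.46 tilt 0.03 gap 0.0854
[[0.009,0.142,0.001,-0.0086,1],[0.005,0.143,0.001,-0.0086,1],[0.002,0.143,0.001,-0.0086,1],[-0.002,0.142,0.001,-0.0086,1],[-0.007,0.143,0,-0.0086,1],[-0.01,0.142,0.001,-0.0086,1],[-0.014,0.142,0.001,-0.0086,1],[-0.018,0.142,0.001,-0.0086,1],[-0.021,0.141,0.001,-0.0086,1],[-0.026,0.14,0.001,-0.0086,1]]
rows 10
(486.4703674316406, -200.20660400390625, 80.37507629394531, 60.526710510253906, 9.086122512817383, array([333.83636364, 243.49090909]))
(490.1675109863281, -43.54657745361328, 81.01990509033203, 56.102989196777344, 8.958430290222168, array([266.34234234, 241.10810811]))
```

View pics/top4.png

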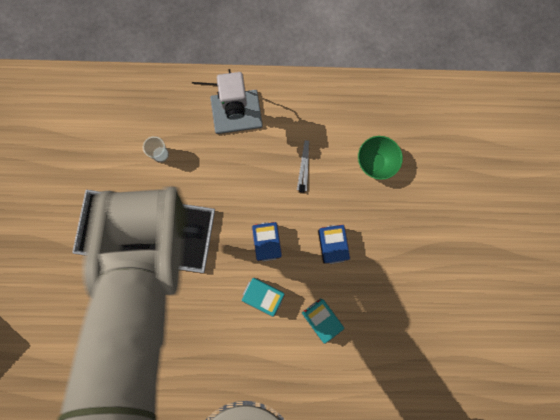

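The tray is hidden by the arm here and the two remaining cases are undisturbed. Next is the middle case, B.

>>> jog_arm:
  steps:
    - [0.009,0.142,0,-0.0086,1]
    - [0.005,0.143,0,-0.0086,1]
    - [0.002,0.143,0,-0.0086,1]
    - [-0.002,0.142,0,-0.0086,1]
    - [-0.007,0.143,0,-0.0086,1]
    - [-0.01,0.142,0,-0.0086,1]
    - [-0.014,0.142,0,-0.0086,1]
    - [-0.018,0.142,0,-0.0086,1]
    - [-0.021,0.141,0,-0.0086,1]
    - [-0.026,0.14,0,-0.0086,1]

```text
time: 13.15
tool_pos: [0.4867, -0.2002, 0.1472]
tool_rot: [0.997, 0.079, 0.0, 0.0]
force: [0.5, 1.1, 0.0]
finger_gap: 0.0854
```

```bash
python3 -c "
from h import *
for n in('top','side'): cv2.imwrite('pics/%s5.png'%n,ctrl.snapshot(n)[:,:,::-1])
for l in lids(ctrl.snapshot('top'),.057): print(l)
plan([(.486,-.201,.031,9.1,5,1)])"
```

```text
(489.99835205078125, -43.84449005126953, 81.54869842529297, 56.549957275390625, 9.373297691345215, array([266.36036036, 241.14414414]))
(523.7113647460938, 313.0648498535156, 83.06175231933594, 60.267154693603516, -6.280906677246094, array([112.27350427, 223.77777778]))
t 13.30 pos [ 0.4865 -0.2002  0.1469] yaw 8.89 tilt 0.01 gap 0.0852
[[-0.001,0.001,0.093,-0.0002,1],[0,0,0.092,-0.0002,1],[-0.001,0.001,0.093,-0.0002,1],[0,0,0.093,-0.0002,1],[-0.001,0.001,0.093,-0.0002,1]]
rows 5
```

View pics/top5.png

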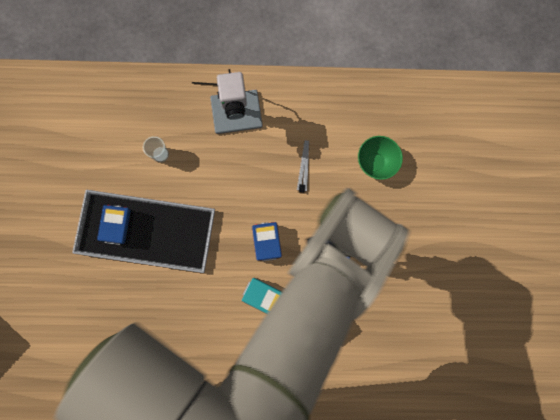

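Case C stands level in the tray at (112,224). Now I grasp B.

>>> jog_arm:
  steps:
    - [0,0,0.1,0,1]
    - [0,0,0.12,0,1]
    - [0,0,0.12,0,1]
    - [0,0,0.1,0,1]
    - [0,0,0.024,0,1]
    - [0,0,0,0,-1]
    - [0,0,0,0,-1]
    - [0,0,0,0,-1]
    - [0,0,0,0,-1]
    - [0,0,0,0,-1]

```text
time: 14.3
tool_pos: [0.487, -0.1994, 0.0325]
tool_rot: [0.997, 0.078, 0.001, 0.001]
force: [0.1, 3.9, 6.9]
finger_gap: 0.0667
```

>>> jog_arm:
  steps:
    - [0,0,0,0,-1]
    - [0,0,0,0,-1]
    - [0,0,-0.08,0,-1]
    - [0,0,-0.12,0,-1]
    - [0,0,-0.12,0,-1]
    - [0,0,-0.08,0,-1]
    - [-0.16,0,0,0,-1]
    - [-0.16,0,0,0,-1]
    - [0,0,0,0,-1]
    - [0,0,0,0,-1]

```text
time: 15.3
tool_pos: [0.4069, -0.2122, 0.1316]
tool_rot: [0.997, 0.078, 0.0, 0.0]
force: [0.1, 0.4, -3.3]
finger_gap: 0.0663
```

>>> jog_arm:
  steps:
    - [0,0,0,0,-1]
    - [0,0,0,0,-1]
    - [0,0,0,0,-1]
    - [0,0,0,0,-1]
    - [0,0,0,0,-1]
    - [0,0,0,0,-1]
    - [0,0,0,0,-1]
    - [0,0,0,0,-1]
    - [0,0,0,0,-1]
    - [0,0,0,0,-1]

```text
time: 16.3
tool_pos: [0.4071, -0.212, 0.1311]
tool_rot: [0.997, 0.078, -0.0, -0.0]
force: [0.4, -0.0, -3.5]
finger_gap: 0.0667
```

```bash
python3 -c "
from h import *
avg(3)"
```

```text
Mtool [0.0066 0.0017 0.0047] sd [0.0182 0.03   0.0184]
Eff [ -0.0004 -38.1281 -22.3194  -0.0191   0.018    0.    ] sd [0.001  0.0009 0.0003 0.0003 0.0001 0.0002]
Ftool [0.2633 0.0682 4.0809] sd [0.2373 0.6411 0.2223]
t 16.45 pos [ 0.4071 -0.212   0.131 ] yaw 8.98 gap 0.0663 F [-0.09  0.25 -4.21] M [-0.018  0.022 -0.008] Mtool [-0.015 -0.025  0.008]
```

>>> jog_arm:
  steps:
    - [0.18,0,0,0,-1]
    - [0.18,0,0,0,-1]
    - [0,0,0,0,-1]
    - [0,0,0,0,-1]
    - [0,0,0,0,-1]
    - [0,0,0,0,-1]
    - [0,0,0,0,-1]
    - [0,0,0,0,-1]
    - [0,0,0,0,-1]
    - [0,0,0,0,-1]

```text
time: 17.45
tool_pos: [0.4959, -0.198, 0.1311]
tool_rot: [0.997, 0.078, 0.0, 0.0]
force: [0.3, -0.4, -3.0]
finger_gap: 0.0659
```

```bash
python3 -c "
from h import *
avg(5)"
```

```text
Mtool [-0.0051 -0.0313  0.0085] sd [0.0307 0.0263 0.0368]
Eff [ -0.026  -46.3686 -23.6878   0.0191  -0.0235  -0.0002] sd [0.0095 0.0082 0.0018 0.0003 0.0001 0.0003]
Ftool [-0.2745 -0.1641  3.641 ] sd [0.3939 0.5331 0.4833]
t 17.70 pos [ 0.496  -0.1979  0.131 ] yaw 8.98 gap 0.0667 F [-0.52  0.53 -4.19] M [-0.009  0.033 -0.042] Mtool [-0.003 -0.034  0.042]
```

Effort on joints 4 and 5 swung by 0.038 and 0.0415 N m, about 0.056 in total. Case C showed about 0.002. The moment agrees, so B rattles. I set it back down and deal with A.

>>> jog_arm:
  steps:
    - [0,0,0.08,0,-1]
    - [0,0,0.1,0,-1]
    - [0,0,0.1,0,-1]
    - [0,0,0.07,0,-1]
    - [0,0,0.03,0,-1]
    - [0,0,0.01,0,-1]
    - [0,0,0,0,-1]
    - [0,0,0,0,1]
    - [0,0,0,0,1]
    - [0,0,0,0,1]

```text
time: 18.7
tool_pos: [0.4964, -0.1982, 0.0343]
tool_rot: [0.997, 0.078, 0.001, 0.001]
force: [0.3, -0.3, -0.5]
finger_gap: 0.0853
```

>>> jog_arm:
  steps:
    - [0,0,0,0,1]
    - [0,0,0,0,1]
    - [0,0,-0.08,0,1]
    - [0,0,-0.12,0,1]
    - [0,0,-0.12,0,1]
    - [0,0,-0.08,0,1]
    - [0,-0.15,0,0,1]
    - [0,-0.17,0,0,1]
    - [0,-0.17,0,0,1]
    - [0,-0.13,0,0,1]

```text
time: 19.7
tool_pos: [0.4711, -0.0429, 0.1337]
tool_rot: [0.997, 0.079, -0.0, -0.0]
force: [0.6, 0.9, 0.5]
finger_gap: 0.0855
```

```bash
python3 -c "
from h import *
im=ctrl.snapshot('top');cv2.imwrite('pics/top6.png',im[:,:,::-1])
for l in lids(im,.052): print(l)
plan([(.490,-.044,.031,9.1,5,1)])"
```

```text
(496.1641540527344, -197.52835083007812, 80.8467025756836, 60.83271789550781, 9.522613525390625, array([332.47747748, 239.61261261]))
(524.2144165039062, 314.6653747558594, 83.44874572753906, 60.7609748840332, -6.306427001953125, array([112.2991453 , 223.76923077]))
t 19.75 pos [ 0.4701 -0.0395  0.1335] yaw 9.13 tilt 0.13 gap 0.0856
[[0.015,0.006,0.082,0,1],[0.015,0.006,0.082,0,1],[0.015,0.006,0.082,0,1],[0.015,0.006,0.082,0,1],[0.016,0.006,0.082,0,1]]
rows 5
```

View pics/top6.png

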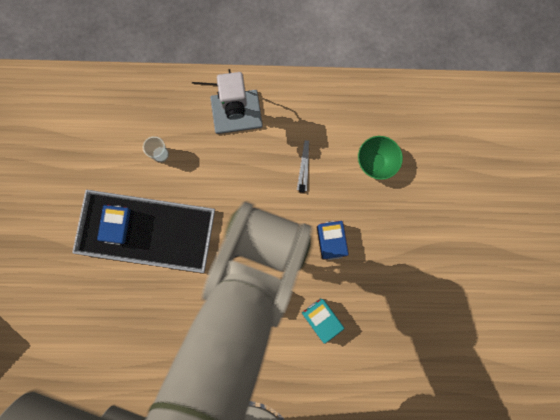

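B stands at (332,240). Now I grasp A at (.490,-.044).

>>> jog_arm:
  steps:
    - [0.037,0.004,0.04,0,1]
    - [0.037,0.004,0.08,0,1]
    - [0,0,0.12,0,1]
    - [0,0,0.1,0,1]
    - [0,0,0.068,0,1]
    - [0,0,0,0,-1]
    - [0,0,0,0,-1]
    - [0,0,0,0,-1]
    - [0,0,0,0,-1]
    - [0,0,0,0,-1]

```text
time: 20.75
tool_pos: [0.4905, -0.044, 0.0319]
tool_rot: [0.997, 0.078, 0.0, 0.0]
force: [-1.0, -0.4, -3.3]
finger_gap: 0.0661
```

>>> jog_arm:
  steps:
    - [0,0,0,0,-1]
    - [0,0,0,0,-1]
    - [0,0,-0.08,0,-1]
    - [0,0,-0.12,0,-1]
    - [0,0,-0.12,0,-1]
    - [0,0,-0.08,0,-1]
    - [-0.16,0,0,0,-1]
    - [-0.16,0,0,0,-1]
    - [0,0,0,0,-1]
    - [0,0,0,0,-1]

```text
time: 21.75
tool_pos: [0.4112, -0.0566, 0.1319]
tool_rot: [0.997, 0.078, 0.0, 0.0]
force: [0.9, -0.7, -3.4]
finger_gap: 0.066
```

```bash
python3 -c "
from h import *
avg(10)"
```

```text
Mtool [ 0.0115  0.0044 -0.002 ] sd [0.0309 0.0256 0.0196]
Eff [ -0.0712 -33.4072 -21.564   -0.0003   0.0031  -0.0003] sd [0.0835 0.2284 0.3019 0.0049 0.0196 0.0045]
Ftool [0.1127 0.0096 3.4099] sd [0.5068 0.396  0.4305]
t 22.25 pos [ 0.4115 -0.0564  0.1314] yaw 9.00 gap 0.0660 F [ 0.04  0.23 -3.36] M [ 0.042 -0.03   0.019] Mtool [ 0.037  0.037 -0.019]
```

>>> jog_arm:
  steps:
    - [0.18,0,0,0,-1]
    - [0.18,0,0,0,-1]
    - [0,0,0,0,-1]
    - [0,0,0,0,-1]
    - [0,0,0,0,-1]
    - [0,0,0,0,-1]
    - [0,0,0,0,-1]
    - [0,0,0,0,-1]
    - [0,0,0,0,-1]
    - [0,0,0,0,-1]

```text
time: 23.25
tool_pos: [0.5002, -0.0424, 0.1316]
tool_rot: [0.997, 0.078, 0.0, 0.0]
force: [0.6, -0.7, -2.9]
finger_gap: 0.0659
```

```bash
python3 -c "
from h import *
avg(4)
plan([(.505,.1767,.145,-6.5,10,-1)])"
```

```text
Mtool [-0.0104 -0.0434  0.0011] sd [0.0105 0.031  0.0321]
Eff [ -0.0158 -42.8159 -23.0426   0.0028  -0.0068  -0.0002] sd [0.0042 0.0079 0.0021 0.0002 0.0001 0.    ]
Ftool [0.1496 0.3639 3.5939] sd [0.5888 0.2892 0.055 ]
t 23.45 pos [ 0.5002 -0.0424  0.1315] yaw 8.99 gap 0.0664 F [ 1.19 -0.54 -3.59] M [-0.012 -0.009  0.03 ] Mtool [-0.013  0.007 -0.03 ]
t 23.45 pos [ 0.5002 -0.0424  0.1315] yaw 8.99 tilt 0.00 gap 0.0664
[[0.016,-0.086,-0.005,0.0086,-1],[0.013,-0.087,-0.006,0.0086,-1],[0.011,-0.087,-0.005,0.0086,-1],[0.008,-0.087,-0.006,0.0086,-1],[0.006,-0.088,-0.005,0.0086,-1],[0.004,-0.087,-0.005,0.0086,-1],[0.002,-0.088,-0.006,0.0086,-1],[-0.001,-0.087,-0.005,0.0086,-1],[-0.004,-0.088,-0.005,0.0086,-1],[-0.005,-0.087,-0.006,0.0086,-1]]
rows 10
```

A's first average was still settling, and the moment is ambiguous (+0.004 and −0.043, few samples). I repeat one shake to be sure.

>>> jog_arm:
  steps:
    - [-0.18,0,0,0,-1]
    - [-0.18,0,0,0,-1]
    - [0,0,0,0,-1]
    - [0,0,0,0,-1]
    - [0,0,0,0,-1]
    - [0,0,0,0,-1]
    - [0,0,0,0,-1]
    - [0,0,0,0,-1]
    - [0,0,0,0,-1]
    - [0,0,0,0,-1]

```text
time: 24.45
tool_pos: [0.4114, -0.0564, 0.1315]
tool_rot: [0.997, 0.078, 0.0, 0.0]
force: [0.5, -0.7, -4.0]
finger_gap: 0.0663
```

```bash
python3 -c "
from h import *
avg(4)
plan([(.505,.1767,.145,-6.5,10,-1)])"
```

```text
Mtool [ 0.0069  0.0201 -0.0237] sd [0.025  0.009  0.0102]
Eff [  0.0141 -33.1468 -21.6958   0.0033  -0.0049   0.0002] sd [0.0037 0.005  0.0034 0.0001 0.0001 0.    ]
Ftool [ 0.6011 -0.4906  2.9224] sd [0.438  0.3519 0.3045]
t 24.65 pos [ 0.4114 -0.0564  0.1315] yaw 8.98 gap 0.0659 F [ 0.41  0.6  -3.14] M [-0.003 -0.022  0.032] Mtool [-0.006  0.021 -0.032]
t 24.65 pos [ 0.4114 -0.0564  0.1315] yaw 8.98 tilt 0.00 gap 0.0659
[[0.052,-0.086,-0.005,0.0086,-1],[0.049,-0.088,-0.006,0.0086,-1],[0.047,-0.089,-0.005,0.0086,-1],[0.044,-0.09,-0.006,0.0086,-1],[0.042,-0.091,-0.005,0.0086,-1],[0.039,-0.093,-0.005,0.0086,-1],[0.037,-0.093,-0.006,0.0086,-1],[0.035,-0.095,-0.005,0.0086,-1],[0.032,-0.095,-0.005,0.0086,-1],[0.029,-0.096,-0.006,0.0086,-1]]
rows 10
```

Effort says A is dead (−0.0049 and −0.0068), but the few noisy moment samples lean the other way. There is ample time, so I settle it with longer averages.

```bash
python3 -c "
from h import *
avg(16)"
```

```text
Mtool [ 0.0015 -0.0065  0.0113] sd [0.0291 0.0297 0.0409]
Eff [  0.0006 -33.1718 -21.6883   0.0028  -0.0045   0.    ] sd [0.0028 0.0044 0.0009 0.0002 0.0001 0.    ]
Ftool [-0.0068  0.1413  3.4278] sd [0.4982 0.4249 0.4647]
t 25.45 pos [ 0.4114 -0.0564  0.1316] yaw 8.98 gap 0.0659 F [-0.05  0.66 -3.33] M [ 0.002 -0.02  -0.039] Mtool [-0.001  0.02   0.039]
```

>>> jog_arm:
  steps:
    - [0.19,0,0,0,-1]
    - [0.19,0,0,0,-1]
    - [0,0,0,0,-1]
    - [0,0,0,0,-1]
    - [0,0,0,0,-1]
    - [0,0,0,0,-1]
    - [0,0,0,0,-1]
    - [0,0,0,0,-1]
    - [0,0,0,0,-1]
    - [0,0,0,0,-1]

```text
time: 26.45
tool_pos: [0.5051, -0.0416, 0.1316]
tool_rot: [0.997, 0.078, 0.0, 0.0]
force: [0.0, 0.7, -4.5]
finger_gap: 0.0661
```

```bash
python3 -c "
from h import *
avg(20)
plan([(.505,.1767,.145,-6.5,10,-1)])"
```

```text
Mtool [-0.0007 -0.0026 -0.0046] sd [0.0253 0.0313 0.0294]
Eff [ -0.0044 -43.316  -23.1338   0.0031  -0.007   -0.0001] sd [0.0069 0.0165 0.0022 0.0002 0.0001 0.0001]
Ftool [0.029  0.1049 3.3783] sd [0.5421 0.4575 0.396 ]
t 27.45 pos [ 0.5052 -0.0416  0.1316] yaw 8.98 gap 0.0656 F [-0.11  0.19 -3.27] M [-0.036 -0.034  0.001] Mtool [-0.041  0.028 -0.001]
t 27.45 pos [ 0.5052 -0.0416  0.1316] yaw 8.98 tilt 0.00 gap 0.0656
[[0.014,-0.086,-0.005,0.0086,-1],[0.011,-0.087,-0.006,0.0086,-1],[0.009,-0.087,-0.005,0.0086,-1],[0.006,-0.087,-0.006,0.0086,-1],[0.004,-0.087,-0.005,0.0086,-1],[0.002,-0.087,-0.005,0.0086,-1],[0,-0.088,-0.006,0.0086,-1],[-0.003,-0.087,-0.005,0.0086,-1],[-0.006,-0.087,-0.005,0.0086,-1],[-0.007,-0.087,-0.006,0.0086,-1]]
rows 10
```

A is sound: with long averages the moment difference is +0.004 and effort agrees. It goes into the right-hand slot.

>>> jog_arm:
  steps:
    - [0.014,-0.086,-0.005,0.0086,-1]
    - [0.011,-0.087,-0.006,0.0086,-1]
    - [0.009,-0.087,-0.005,0.0086,-1]
    - [0.006,-0.087,-0.006,0.0086,-1]
    - [0.004,-0.087,-0.005,0.0086,-1]
    - [0.002,-0.087,-0.005,0.0086,-1]
    - [0,-0.088,-0.006,0.0086,-1]
    - [-0.003,-0.087,-0.005,0.0086,-1]
    - [-0.006,-0.087,-0.005,0.0086,-1]
    - [-0.007,-0.087,-0.006,0.0086,-1]

```text
time: 28.45
tool_pos: [0.5049, 0.1776, 0.1451]
tool_rot: [0.998, -0.057, -0.0, 0.0]
force: [-0.5, -0.3, -2.9]
finger_gap: 0.0656
```

>>> jog_arm:
  steps:
    - [0,0,0,0,-1]
    - [0,0,0.086,0,-1]
    - [0,0,0.086,0,-1]
    - [0,0,0.086,0,-1]
    - [0,0,0.086,0,-1]
    - [0,0,0.06,0,-1]
    - [0,0,0.02,0,-1]
    - [0,0,0.006,0,-1]
    - [0,0,0,0,-1]
    - [0,0,0,0,-1]

```text
time: 29.45
tool_pos: [0.5055, 0.1767, 0.0383]
tool_rot: [0.998, -0.057, 0.001, -0.0]
force: [0.2, -0.5, -2.9]
finger_gap: 0.0663
```

>>> jog_arm:
  steps:
    - [0,0,0,0,1]
    - [0,0,0,0,1]
    - [0,0,0,0,1]
    - [0,0,0,0,1]
    - [0,0,0,0,1]
    - [0,0,-0.08,0,1]
    - [0,0,-0.12,0,1]
    - [0,0,-0.12,0,1]
    - [0,0,-0.08,0,1]
    - [0,0,0,0,1]

```text
time: 30.45
tool_pos: [0.5062, 0.1769, 0.1402]
tool_rot: [0.998, -0.057, 0.003, -0.0]
force: [0.3, -0.0, 0.3]
finger_gap: 0.0851
```

```bash
python3 -c "
from h import *
plan([(.496,-.1985,.14,9.1,10,1)])"
```

```text
t 30.45 pos [0.5062 0.1769 0.1402] yaw -6.49 tilt 0.30 gap 0.0851
[[0.013,0.15,0,-0.0087,1],[0.009,0.15,0,-0.0087,1],[0.004,0.15,0,-0.0087,1],[0.001,0.15,0,-0.0087,1],[-0.003,0.15,0,-0.0087,1],[-0.008,0.15,0,-0.0087,1],[-0.012,0.15,0,-0.0087,1],[-0.016,0.149,0,-0.0087,1],[-0.019,0.149,0.001,-0.0087,1],[-0.024,0.148,0,-0.0087,1]]
rows 10
```

>>> jog_arm:
  steps:
    - [0.013,0.15,0,-0.0087,1]
    - [0.009,0.15,0,-0.0087,1]
    - [0.004,0.15,0,-0.0087,1]
    - [0.001,0.15,0,-0.0087,1]
    - [-0.003,0.15,0,-0.0087,1]
    - [-0.008,0.15,0,-0.0087,1]
    - [-0.012,0.15,0,-0.0087,1]
    - [-0.016,0.149,0,-0.0087,1]
    - [-0.019,0.149,0,-0.0087,1]
    - [-0.024,0.148,0,-0.0087,1]

```text
time: 31.45
tool_pos: [0.4942, -0.1999, 0.1364]
tool_rot: [0.997, 0.08, -0.001, -0.001]
force: [0.2, 0.3, -0.7]
finger_gap: 0.0856
```

```bash
python3 -c "
from h import *
im=ctrl.snapshot('top');cv2.imwrite('pics/top7.png',im[:,:,::-1])
for l in lids(im,.057): print(l)
plan([(.496,-.1985,.031,9.1,5,1)])"
```

```text
(506.91876220703125, 174.7879638671875, 83.85957336425781, 60.41340255737305, -6.507881164550781, array([171.8974359 , 232.21367521]))
(523.6713256835938, 313.00579833984375, 83.07776641845703, 60.40726089477539, -6.186271667480469, array([112.2991453 , 223.76923077]))
t 31.50 pos [ 0.4941 -0.2048  0.1365] yaw 9.13 tilt 0.09 gap 0.0854
[[0.002,-0.005,0.084,0,1],[0.003,-0.005,0.085,0,1],[0.002,-0.004,0.084,0,1],[0.002,-0.005,0.084,0,1],[0.002,-0.005,0.085,0,1]]
rows 5
```

View pics/top7.png

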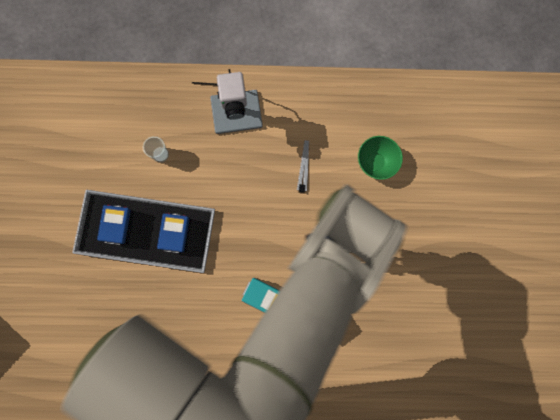

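Both sound cases are in the tray, at (112,224) and (172,232). Now I re-grasp B.

>>> jog_arm:
  steps:
    - [0,0,0.06,0,1]
    - [0,0,0.12,0,1]
    - [0,0,0.12,0,1]
    - [0,0,0.1,0,1]
    - [0,0,0.034,0,1]
    - [0,0,0,0,-1]
    - [0,0,0,0,-1]
    - [0,0,0,0,-1]
    - [0,0,0,0,-1]
    - [0,0,0,0,-1]

```text
time: 32.5
tool_pos: [0.495, -0.1987, 0.0296]
tool_rot: [0.997, 0.08, 0.0, 0.0]
force: [0.4, 0.7, 1.2]
finger_gap: 0.0661
```

>>> jog_arm:
  steps:
    - [0,0,0,0,-1]
    - [0,0,0,0,-1]
    - [0,0,-0.08,0,-1]
    - [0,0,-0.12,0,-1]
    - [0,0,-0.12,0,-1]
    - [0,0,-0.12,0,-1]
    - [0,0,-0.08,0,-1]
    - [-0.18,0,0,0,-1]
    - [-0.18,0,0,0,-1]
    - [0,0,0,0,-1]

```text
time: 33.5
tool_pos: [0.402, -0.2124, 0.1583]
tool_rot: [0.997, 0.079, -0.002, -0.001]
force: [-3.1, 0.7, -3.4]
finger_gap: 0.0661
```

>>> jog_arm:
  steps:
    - [0,0,0,0,-1]
    - [0,0,0,0,-1]
    - [0,0,0,0,-1]
    - [0,0,0,0,-1]
    - [0,0,0,0,-1]
    - [0,0,0,0,-1]
    - [0,0,0,0,-1]
    - [0,0,0,0,-1]
    - [0,0,0,0,-1]
    - [0,0,0,0,-1]

```text
time: 34.5
tool_pos: [0.406, -0.2129, 0.159]
tool_rot: [0.997, 0.08, -0.0, -0.0]
force: [0.4, -0.0, -3.2]
finger_gap: 0.0661
```

```bash
python3 -c "
from h import *
avg(4)"
```

```text
Mtool [-0.0034  0.0367 -0.0198] sd [0.0262 0.0157 0.0213]
Eff [  0.0023 -37.3035 -23.5811  -0.0155   0.0133   0.    ] sd [0.0023 0.0026 0.0004 0.0001 0.0001 0.    ]
Ftool [-0.2117 -0.0433  3.314 ] sd [0.6491 0.5108 0.7697]
t 34.70 pos [ 0.406  -0.2129  0.1591] yaw 9.16 gap 0.0659 F [-0.39  0.08 -2.92] M [ 0.009 -0.035  0.041] Mtool [ 0.003  0.036 -0.041]
```

>>> jog_arm:
  steps:
    - [0.18,0,0,0,-1]
    - [0.18,0,0,0,-1]
    - [0,0,0,0,-1]
    - [0,0,0,0,-1]
    - [0,0,0,0,-1]
    - [0,0,0,0,-1]
    - [0,0,0,0,-1]
    - [0,0,0,0,-1]
    - [0,0,0,0,-1]
    - [0,0,0,0,-1]

```text
time: 35.7
tool_pos: [0.4947, -0.1986, 0.1591]
tool_rot: [0.997, 0.08, 0.0, 0.0]
force: [0.5, -0.4, -3.5]
finger_gap: 0.0658
```

```bash
python3 -c "
from h import *
avg(4)
plan([(.52,.0,.175,8.5,7,-1),(.6095,.0075,.175,8.3,6,-1)])"
```

```text
Mtool [-0.006  -0.0359  0.0024] sd [0.0129 0.0207 0.0171]
Eff [ -0.031  -45.6722 -24.6977   0.0233  -0.0279  -0.0003] sd [0.0082 0.0077 0.0015 0.0003 0.     0.0001]
Ftool [0.3087 0.1388 3.4541] sd [0.3618 0.3468 0.703 ]
t 35.90 pos [ 0.4948 -0.1986  0.159 ] yaw 9.17 gap 0.0661 F [ 0.23 -0.39 -3.9 ] M [-0.027  0.03  -0.013] Mtool [-0.022 -0.034  0.013]
t 35.90 pos [ 0.4948 -0.1986  0.159 ] yaw 9.17 tilt 0.00 gap 0.0661
[[0.032,-0.11,-0.009,0.0005,-1],[0.032,-0.109,-0.009,0.0005,-1],[0.032,-0.11,-0.009,0.0005,-1],[0.032,-0.11,-0.009,0.0005,-1],[0.032,-0.11,-0.01,0.0005,-1],[0.031,-0.11,-0.009,0.0005,-1],[0.031,-0.11,-0.009,0.0005,-1],[0.06,0.004,0,0.0002,-1],[0.06,0.004,0,0.0002,-1],[0.059,0.004,0,0.0002,-1]]
[[0.06,0.003,0,0.0002,-1],[0.06,0.004,0,0.0002,-1],[0.06,0.004,0,0.0002,-1]]
rows 13
```

The re-shake confirms B: moment swing 0.073 N m, effort swing about 0.057. Now I carry it to the camera.

>>> jog_arm:
  steps:
    - [0.02,-0.07,-0.009,0,-1]
    - [0.032,-0.11,-0.009,0,-1]
    - [0.032,-0.11,-0.009,0.001,-1]
    - [0.032,-0.11,-0.009,0.001,-1]
    - [0.032,-0.11,-0.01,0.001,-1]
    - [0.032,-0.11,-0.009,0.001,-1]
    - [0.032,-0.11,-0.009,0,-1]
    - [0.01,-0.039,0,0,-1]
    - [0,0,0,0,-1]
    - [0,0,0,0,-1]

```text
time: 36.9
tool_pos: [0.5199, -0.0008, 0.1749]
tool_rot: [0.997, 0.074, -0.0, 0.0]
force: [0.4, -0.6, -3.2]
finger_gap: 0.0657
```

>>> jog_arm:
  steps:
    - [0.04,0.003,0,0,-1]
    - [0.06,0.004,0,0,-1]
    - [0.06,0.004,0,0.001,-1]
    - [0.06,0.004,0,0,-1]
    - [0.06,0.004,0,0,-1]
    - [0.05,0.003,0,0,-1]
    - [0.029,0.002,0,0,-1]
    - [0,0,0,0,-1]
    - [0,0,0,0,-1]
    - [0,0,0,0,-1]

```text
time: 37.9
tool_pos: [0.6092, 0.0067, 0.1751]
tool_rot: [0.997, 0.072, -0.0, -0.0]
force: [0.4, 0.6, -4.3]
finger_gap: 0.0659
```

```bash
python3 -c "
from h import *
plan([(.6095,.0075,.175,8.3,1,-1)])
for n in('top','side'): cv2.imwrite('pics/%s8.png'%n,ctrl.snapshot(n)[:,:,::-1])
a=cv2.imread('pics/side8.png')[120:420,60:360]; cv2.imwrite('pics/side8c.png',cv2.resize(a,None,fx=2,fy=2,interpolation=cv2.INTER_CUBIC))
a=cv2.imread('pics/top8.png')[50:200,160:360]; cv2.imwrite('pics/top8c.png',cv2.resize(a,None,fx=4,fy=4,interpolation=cv2.INTER_CUBIC))"
```

```text
t 37.90 pos [0.6092 0.0067 0.1751] yaw 8.24 tilt 0.02 gap 0.0659
[[0.001,-0.003,0,-0.0003,-1]]
rows 1
```

View pics/side8c.png

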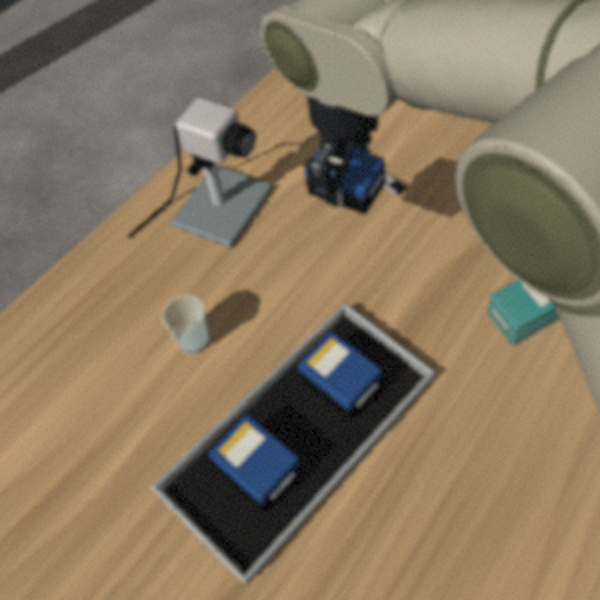

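View pics/top8c.png

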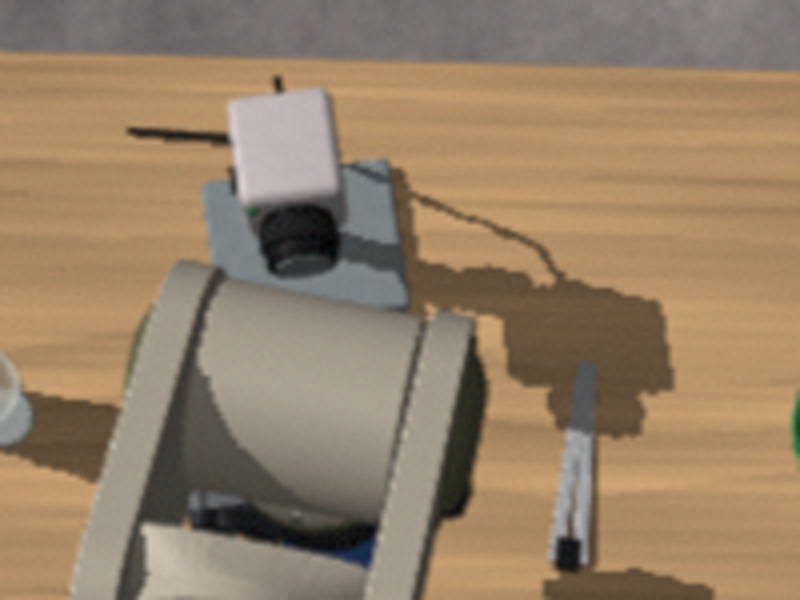

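Side view: B is held level at about (345,178) in the crop, latch end toward the lens at (243,140). Both sound cases stand in the tray and all bystanders are in place. I check the lens position by triangulation and B against the expected projection.

```bash
python3 -c "
from h import *
np.set_printoptions(precision=4,suppress=True)
print(proj('side',[.75,.028,.17]),proj('top',[.75,.028,.17]))
print('tri',tri((235.3,115.8),(60+244/2,120+140/2)))
c=np.array([.6092,.0067,.1705]);a=np.radians(8.24);ex=np.array([np.cos(a),np.sin(a),0]);ey=np.array([-np.sin(a),np.cos(a),0]);ez=np.array([0,0,1])
P=[c+sx*.042*ex+sy*.03*ey+sz*.026*ez for sx in(1,-1) for sy in(1,-1) for sz in(1,-1)]
uv=proj('side',P)
im=cv2.imread('pics/side8.png');S=4
im=cv2.resize(im[150:240,140:290],None,fx=S,fy=S,interpolation=cv2.INTER_CUBIC)
for u in uv: cv2.circle(im,(int((u[0]-140)*S),int((u[1]-150)*S)),3,(0,255,0),-1)
u=proj('side',[.75,.028,.17])[0];cv2.circle(im,(int((u[0]-140)*S),int((u[1]-150)*S)),3,(0,0,255),-1)
cv2.imwrite('pics/ov8.png',im)
im=ctrl.snapshot('side')
for l in lids(im,.057,'side'): print(l)
rd()"
```

```text
[[184.2586 189.976 ]] [[235.1646 115.8274]]
tri (array([0.7535, 0.0292, 0.1677]), np.float64(0.005492473617588999))
(521.1082763671875, 320.1934814453125, 85.78911590576172, 62.633785247802734, -6.37530517578125, array([186.0619, 348.6495]))
(503.6311340332031, 183.09353637695312, 85.4913330078125, 65.47046661376953, -6.347496032714844, array([228.7957, 304.4731]))
(658.40869140625, -78.17493438720703, 81.67176055908203, 48.990570068359375, -79.4284143447876, array([240.1935, 206.6129]))
t 38.05 pos [0.6095 0.007  0.1752] yaw 8.26 gap 0.0664 F [ 0.23 -0.28 -3.13] M [-0.03   0.022  0.048] Mtool [-0.027 -0.026 -0.048]
```

View pics/ov8.png

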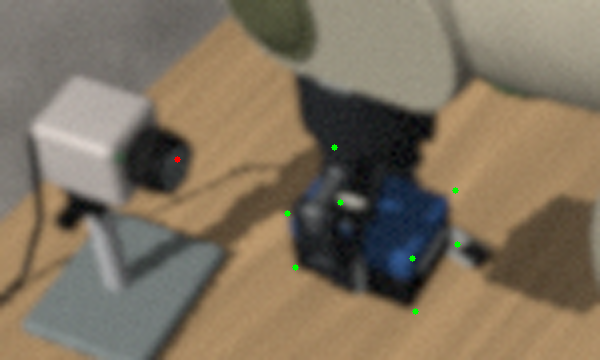

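The overlay matches to within a few mm: lens point on the lens front, case corners on the case. The arm is still, so I hand in.

```bash
python3 -c "
from h import *
print(abs(ctrl.state()['joint_vel']).max()); print(ctrl.sign_off())"
```

```text
0.004588025257511578
the job is handed in; nothing more can be done
None
```

The rattling case is the middle one (B). It was in the gripper in front of the record camera when I handed the job in at about 38 s. No verdict is reported back.

**Shake results:** B's wrist moment swung by about 0.073 N m end to end, and its joint effort by about 0.056. The other two stayed dead, with effort changing by about 0.002. A's first moment averages were short and noisy and seemed to suggest a rattle. Longer averages (a difference of 0.004) and the effort reading settled it as sound.

**Sound cases:** A (left) and C (right) were let go and stand upright in the tray, seen in both cameras at about (0.507, 0.175) and (0.524, 0.313).

**Final pose of B:**

| Check | Result |
|---|---|
| Case centre | about (0.609, 0.007, 0.171) |
| Direction | 8.3° yaw, against the lens's measured 8.3° or so |
| Latch end to lens | about 10 cm |
| Tilt | below 0.1°, from the tool's measured pose |
| Motion | still (joint speeds below 0.005 rad/s) |

**Disagreements:** The lens position worked out from both cameras differed by 3–4 mm from the one I used. The overlay of B was off by 1–3 pixels in the side view. Both are well inside the tolerances. The gripper read about 66 mm on the 60 mm cases every time. I did not find out why, but the holds were firm.

The bystanders looked unmoved in the last pictures, except that the bowl was almost out of view in them. It was last fully seen in place just before I picked B up again.

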